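# Lock the shaker platform by feel

## Robot

A 6-joint arm with a two-finger parallel gripper is mounted at the origin on a cart in front of the work surface, level with it; the furniture and walls round the work are solid. World frame = base frame: x ahead of the robot, y to its left, z up, the work surface at z = 0. Lengths are in m, angles in rad, forces in N, time in s.
With the tool pointing down it reaches from about 0.25 to 0.8 m from the base axis. Payload 3.9 kg.
Tool frame: the origin (TCP) lies between the finger pads; the fingertips stand 17 mm ahead of it and the grasp point (between the pads) lies 2 mm behind it; x points along the fingers, y is the direction in which the jaws open and shut, and the axes are right-handed (so a half turn about x gives the same grasp; the last joint's range is limited). The gripper opens to 85 mm and grips with 20 to 120 N. Pads are 22 mm wide; open, the fingers measure 114 mm over their backs; the gripper's body (76 mm by 85 mm) begins 54 mm behind the grasp point. The pads swing forward as they close: fully open they stand 13 mm farther back than shut.
Start: joints at [1.272, 0.26, -0.138, 1.173, 0, 1.571], TCP at [0.155, 0.502, 0.212] pointing down, gripper open.
Joint ranges: [-2.78, 2.78], [-0.83, 1.72], [-1.28, 1.37], [-1.9, 2.12], [-1.57, 1.48], [-3.14, 3.14]. Speed limits (rad/s): [2.57, 2.57, 3.14, 3.14, 3.14, 3.14].

## Interface

Orientations are given as [roll, pitch, yaw] about the fixed x, y, z axes, in that order (R = Rz(yaw) Ry(pitch) Rx(roll)).
In Python, from workcell import * gives the robot as it stands.
- The arm moves only by the tool send_rows, never from a script. Its argument "series" is a list that holds one entry, the list of rows, each a list of 7 numbers: the shift along the tool's x, y, z in m, then the turn, a rotation vector about the tool's x, y, z in degrees, then the opening, from 0 (shut) to 1 (fully open). A call has 1 to 5 rows; each row shifts and turns the pose as measured when the row begins, along the tool's axes as they then stand; what a row does not reach is not made up. A row lasts 1/12 s, in which the tool goes at most 41.7 mm and 7.16 degrees, less where a joint would pass 70% of its speed; a pose out of reach is approached as far as the arm can. A call with a gripper value outside its range is refused whole. The fingers move at their own pace and stop on an object; the grip force is fixed at half the most. Time passes only in rows, so rows that do not move let the fingers close. It gives the time, the measured TCP pose, the force and the opening at its end, in the units of the state.
- get_obs(): the state, without advancing time (a new reading comes with each control period).
- grab_frame(name): name is "scene" or "top"; returns a dict with "img" (400x640x3 uint8, red, green, blue), "camera_matrix" (3x3 intrinsics, pixels), "T" (4x4, takes a point from camera to world coordinates). Camera axes: x right, y up, looking along -z (the intrinsics and any distortion apply to the point x, -y, -z); pixel columns grow to the right and rows downward; lengths in m; the calibration is good to about 2 mm. A picture is of the moment at which its call begins. There is no depth.
- job_done(): hands the job in, once; it reports no verdict.
Trained networks look in the newest picture that a camera, given by its name, has taken for a name from the list of things; names that differ only in an ending like _2 or _b are one class to them, and where a whole thing is asked for, a point or a joint stands for the part that bears it (a point fixed in the world has none). Each returns a list of dicts, best first, with "confidence" (0 to 1); they miss things now and then, are a little off and sometimes report something else, mostly with a low value. They report only what shows in the picture. A call takes as long as a camera call.
- silhouettes(camera, thing): "pixels" (400x640 bool, what is visible of it) and "extent" ([centre column, centre row, width, height] in pixels, round what is visible of it).
The state is a dict: "t": time; "joint_pos": joint angles; "dq": joint speeds; "joint_efforts": joint torques, N m; "tool_pos": TCP position; "orientation": TCP orientation; "contact_force": force on the tool from outside, world axes, zero at the start; "ft_torque": the same for the moment, N m; "width": opening from 0.0 (shut) to 1.0 (fully open).
Only numpy, scipy, OpenCV 4.12 (cv2) and the standard library are available. Lean on these libraries where they do the work, as an engineer would, in place of code of your own. Each camera call takes 0.05 s, during which the arm holds its last target.

## Task

Lock the bench shaker's platform for carrying: turn the bar-shaped lock knob on its top clockwise by feel until its hidden catch falls into the notch (the drag dips, then the knob holds), then push the knob straight down until its round foot is flush with the metal collar. Leave the knob down and let go, and leave the loose tape roll, forceps and beaker where they are.

Things in the scene. Friction and masses are not known exactly. Their poses are not given: they have to be found in the camera images.
- shaker: Low white bench shaker, fixed, 300 (x) x 220 (y) mm, housing top 60 mm high. Origin: centre of its underside; its front panel (dial, window, rocker, not used) faces its -x. An aluminium platform (75 mm high, side rails to 96 mm) carrying a tube rack (to 132 mm) covers its rear, from x = -0.025 m on; the lock knob stands in front of it at x = -0.095 m, y = 0.
- collar (a point): Centre of the aluminium collar (diameter 74 mm outside, 61 inside) round the lock knob, level with its top rim, 66 mm above the desk, on the knob's axis. The catch below is hidden: let go within 0.1 rad of the notch, the knob centres itself there; turned on harder it overruns, and may be turned back.
- lock_grip (a point): Grip point on the axis of the black lock knob: a round foot, 53 mm diameter, with an upright bar 46 mm long (this point's x), 14 wide (y), 30 high. The bar's top is 9 mm above this point, the foot's flat top 21 mm below. Knob up: this point is 97 mm above the desk, the foot 10 mm proud of the collar; pushed home: 10 mm lower, foot flush.
- lock_spindle (a joint): Knob angle, rad, growing clockwise from above; 0: bar along the shaker's x; stops at 0 and 1.9; starts at 0 to 0.4. The unseen notch lies 0.4 to 1.5 rad clockwise of the start. Turning drag is an even 0.1 N m; over the last 0.2 rad before the notch it dips (the catch pulls the knob on with 0.15 to 0.25 N m), then past the notch it rises and holds up to 0.7 N m.
- lock_knob (a joint): How far the lock knob is pushed down, m: 0 up (start), 0.010 home. It goes down, against about 4 N of friction, only within about 0.08 rad of the notch (the catch sees to that), is blocked elsewhere, and stays where it is left.
- tape_roll: Loose roll of tape lying flat, 100 mm across, 25 mm high; bystander.
- forceps: Loose steel forceps lying flat, 135 x 24 x 10 mm; bystander.
- waste_beaker: Loose white beaker, 66 mm across, 73 mm high; bystander.

How it is judged:
By the outcome, as a careful person would: the job done as asked, in the order asked, and still so for the second after the job is handed in, with the robot touching nothing.
It also fails if it takes over 64 s, if anything falls off the work surface, if the arm or the gripper's body presses on something with over 40 N, if the wrist force passes 120 N, or if a joint passes its speed limit or range.

## Working session

There is one attempt and no reset: what is moved stays moved. The work goes in short steps, Python scripts to look and compute and a tool call to move; the robot and the scene stay as the last step left them, time stands still between calls to the robot, and variables do not carry over. Pictures are saved under pics/ and viewed, and the job is handed in when it is done.

Besides the shell and the picture viewer there is one more tool, called in YAML: its name, and indented under it one key for each argument. send_rows: Moves the arm, as the interface text tells. Its arguments: {"type":"object","properties":{"series":{"type":"array"}},"required":["series"]}

```bash
mkdir -p pics; ls
python3 - <<'E'
from workcell import *
import cv2,numpy as np
o=get_obs();print({k:np.round(v,3).tolist() for k,v in o.items()})
for c in("scene","top"):
    f=grab_frame(c);cv2.imwrite(f"pics/{c}0.png",f["img"][:,:,::-1]);print(c,np.round(f["camera_matrix"],1).tolist(),np.round(f["T"],3).tolist(),f.keys())
    for n in("shaker","lock_grip","collar","lock_knob","tape_roll","forceps","waste_beaker"):
        try:
            for s in silhouettes(c,n)[:2]: print(n,round(s["confidence"],2),np.round(s["extent"],1))
        except Exception as e: print(n,e)
E
```

```text
pics
{'t': 0.0, 'joint_pos': [1.272, 0.261, -0.139, 1.173, 0.0, 1.571], 'dq': [-0.001, -0.0, 0.001, 0.0, 0.001, 0.0], 'joint_efforts': [-0.001, -40.568, 25.392, 0.019, -0.0, 0.0], 'tool_pos': [0.154, 0.501, 0.211], 'orientation': [-1.578, 1.569, -1.877], 'contact_force': [-0.752, -0.103, 0.45], 'ft_torque': [-0.005, -0.009, 0.02], 'width': 1.0}
scene [[390.2, 0.0, 326.0], [0.0, 390.2, 206.1], [0.0, 0.0, 1.0]] [[0.907, 0.176, -0.383, 0.198], [-0.421, 0.402, -0.813, -0.821], [0.011, 0.899, 0.439, 0.499], [0.0, 0.0, 0.0, 1.0]] dict_keys(['img', 'camera_matrix', 'T'])
shaker 0.78 [336.8 214.8 141.   97. ]
lock_grip 0.57 [302.7 209.1  24.4  24.4]
lock_grip 0.41 [334.9 216.9 141.7  94. ]
collar 0.57 [336.7 215.7 145.4  93.9]
lock_knob 0.69 [303.2 206.1  20.9  22.9]
tape_roll 0.7 [291.3 196.1  33.   10.5]
forceps 0.72 [374.5 254.3  30.   17.2]
waste_beaker 0.58 [386.6 317.5  40.2  52.7]
waste_beaker 0.48 [371.2 253.8  43.   21. ]
top [[505.0, 0.0, 321.2], [0.0, 505.0, 202.6], [0.0, 0.0, 1.0]] [[0.023, 0.986, -0.165, 0.342], [-1.0, 0.023, -0.001, -0.098], [0.003, 0.165, 0.986, 1.463], [0.0, 0.0, 0.0, 1.0]] dict_keys(['img', 'camera_matrix', 'T'])
shaker 0.83 [295.  197.8  87.6 109.9]
lock_grip 0.71 [299.5 228.6  18.8  16.1]
lock_grip 0.53 [427.  227.8  27.7  21.7]
collar 0.85 [295.7 198.6  85.8 112.8]
lock_knob 0.71 [300.  231.9  18.3  16.8]
waste_beaker 0.63 [427.1 227.9  29.8  23.9]
```

Run:
```python
import cv2
a=cv2.imread("pics/scene0.png");b=cv2.imread("pics/top0.png")
cv2.imwrite("pics/s1.png",cv2.resize(a[140:290,240:440],None,fx=4,fy=4,interpolation=cv2.INTER_CUBIC))
cv2.imwrite("pics/t1.png",cv2.resize(b[130:280,220:420],None,fx=4,fy=4,interpolation=cv2.INTER_CUBIC))
```

```text
(no output)
```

View pics/scene0.png

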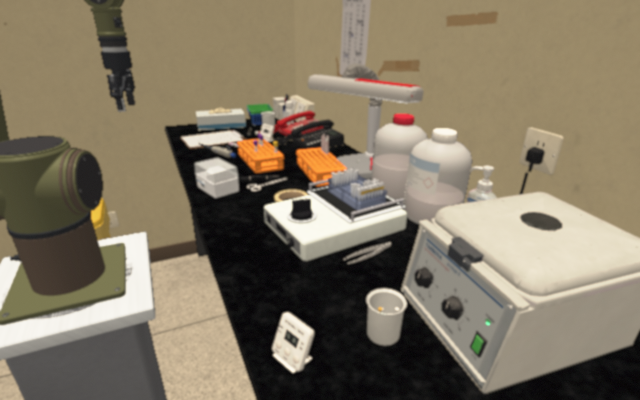

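View pics/top0.png

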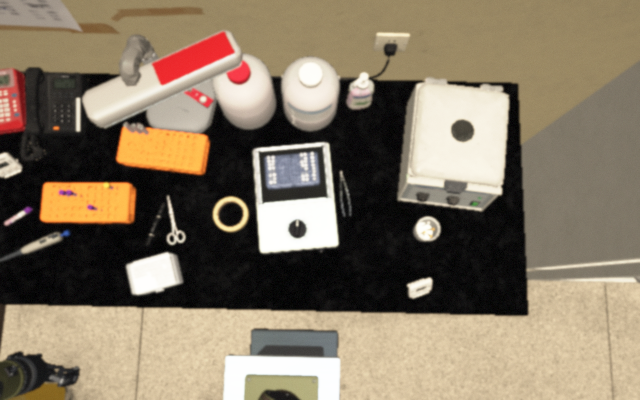

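View pics/s1.png

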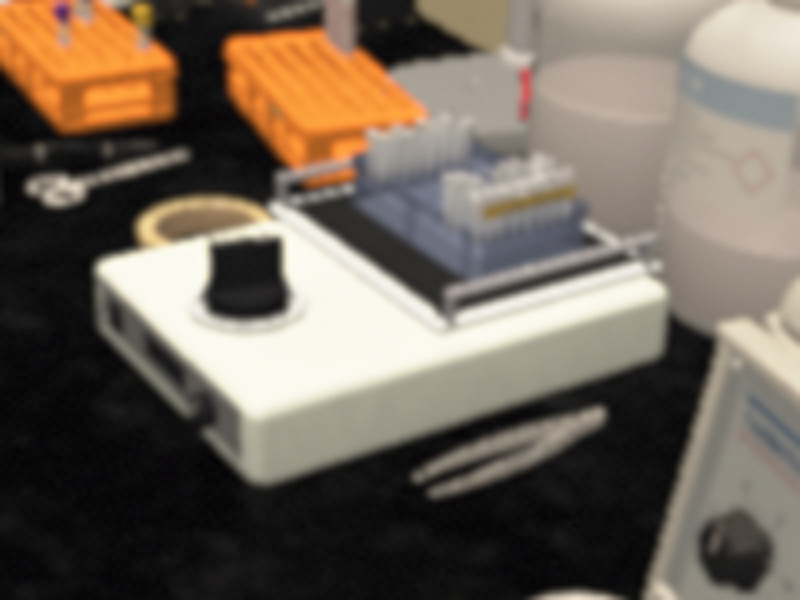

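View pics/t1.png

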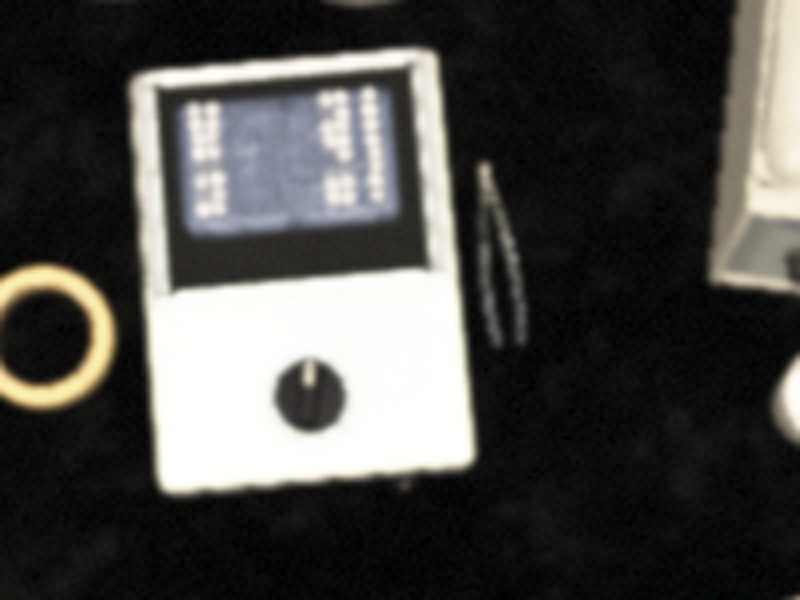

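```bash
cat > h.py <<'E'
from workcell import *
import cv2,numpy as np
def ray(f,u,v):
    K=f["camera_matrix"];T=f["T"];d=np.array([(u-K[0,2])/K[0,0],-(v-K[1,2])/K[1,1],-1]);return T[:3,3],T[:3,:3]@d
def onz(f,u,v,z):
    o,d=ray(f,u,v);return o+d*(z-o[2])/d[2]
def proj(f,p):
    T=f["T"];c=T[:3,:3].T@(np.array(p)-T[:3,3]);K=f["camera_matrix"];return np.array([K[0,2]+K[0,0]*c[0]/-c[2],K[1,2]+K[1,1]*c[1]/c[2]])
def tri(f1,p1,f2,p2):
    A=[];b=[]
    for f,p in((f1,p1),(f2,p2)):
        o,d=ray(f,*p);d/=np.linalg.norm(d);P=np.eye(3)-np.outer(d,d);A.append(P);b.append(P@o)
    x,r,_,_=np.linalg.lstsq(np.vstack(A),np.hstack(b),rcond=None);return x,np.sqrt(r)
E
python3 - <<'E'
from h import *
F={c:grab_frame(c) for c in("scene","top")}
t=F["top"]
# platform-free: housing outline
g=cv2.cvtColor(t["img"],cv2.COLOR_RGB2GRAY)
s=silhouettes("top","shaker")[0]["pixels"].astype(np.uint8)
r=cv2.minAreaRect(np.argwhere(s)[:,::-1].astype(np.float32));print("rect",r)
for b in cv2.boxPoints(r): print(np.round(onz(t,*b,0.06),4))
for c in F:
    k=silhouettes(c,"lock_knob")[0]
    u,v,w,h=k["extent"];g=cv2.cvtColor(F[c]["img"],cv2.COLOR_RGB2GRAY)
    y0,x0=int(v-18),int(u-20);sub=g[y0:y0+36,x0:x0+40]
    cv2.imwrite(f"pics/k_{c}.png",cv2.resize(F[c]["img"][y0:y0+36,x0:x0+40,::-1],None,fx=16,fy=16,interpolation=cv2.INTER_CUBIC));print(c,x0,y0)
    p=np.argwhere(k["pixels"])[:,::-1];print(c,"mask centroid",p.mean(0),len(p))
    m=(sub<110).astype(np.uint8);n,l,st,ce=cv2.connectedComponentsWithStats(m);print(st.tolist(),ce.round(1).tolist())
pt=[silhouettes(c,"lock_knob")[0]["pixels"] for c in("scene","top")]
E
```

```text
rect ((295.6539306640625, 198.8730010986328), (109.66366577148438, 80.7571792602539), 86.00909423828125)
[0.7341 0.1059 0.06  ]
[ 0.7564 -0.1247  0.06  ]
[ 0.4431 -0.152   0.06  ]
[0.4223 0.0704 0.06  ]
scene 280 188
scene mask centroid [301.73076923 209.67647059] 442
[[0, 0, 40, 36, 978], [0, 0, 37, 4, 67], [35, 2, 5, 6, 21], [0, 7, 11, 4, 27], [11, 12, 21, 20, 347]] [[19.0, 17.7], [17.7, 0.6], [37.4, 3.9], [4.6, 8.8], [21.2, 21.7]]
top 279 212
top mask centroid [297.24907063 228.80669145] 269
[[0, 0, 40, 36, 1236], [10, 9, 17, 17, 204]] [[19.7, 17.6], [18.0, 17.1]]
```

Run:
```python
import cv2,numpy as np
a=cv2.imread("pics/k_scene.png");b=cv2.imread("pics/k_top.png")
cv2.imwrite("pics/kk.png",cv2.resize(np.hstack([a,b]),(800,360)))
```

```text
(no output)
```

View pics/k_scene.png

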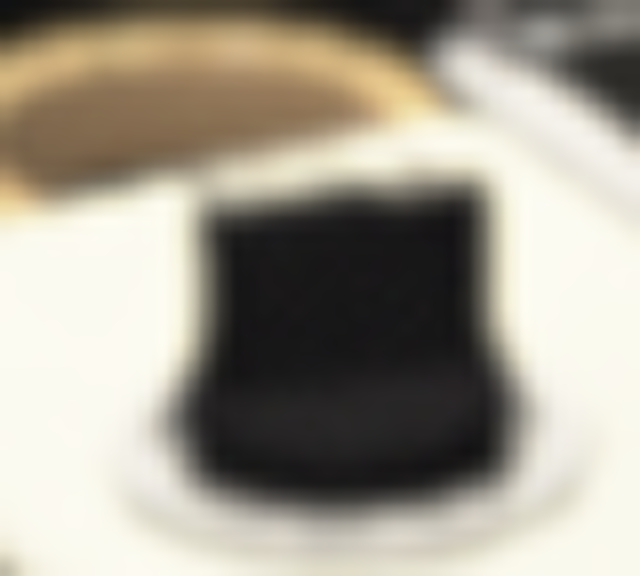

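View pics/k_top.png

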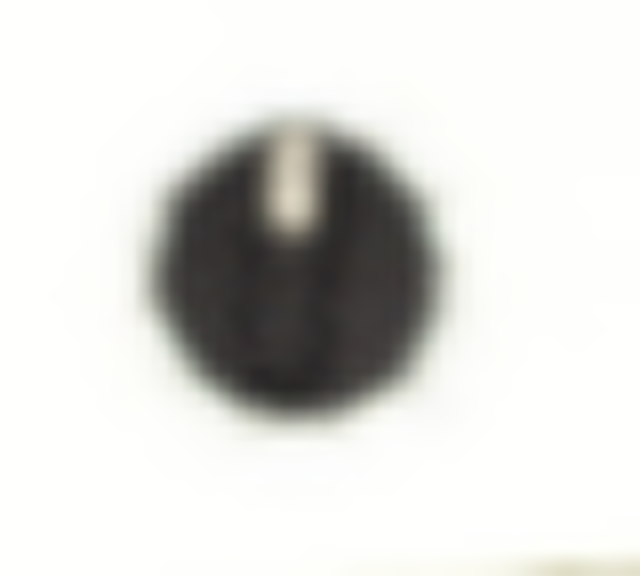

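Run:
```python
from h import *
from scipy.optimize import least_squares
F={c:grab_frame(c) for c in("scene","top")}
S=4
def hullmask(f,pts,x0,y0,w,h):
    P=np.array([proj(f,p) for p in pts]);q=cv2.convexHull((((P-[x0,y0]+.5)*S-.5)*16).astype(np.int32))
    m=np.zeros((h*S,w*S),np.uint8);cv2.fillConvexPoly(m,q,255,shift=4)
    return m
def model(f,x,y,z,th,box):
    a=np.linspace(0,2*np.pi,48)
    foot=[(x+.0265*np.cos(t),y+.0265*np.sin(t),z+h) for t in a for h in(-.021,-.031)]
    c,s=np.cos(th),np.sin(th)
    bar=[(x+c*u-s*v,y+s*u+c*v,z+h) for u in(-.023,.023) for v in(-.007,.007) for h in(-.021,.009)]
    m=np.maximum(hullmask(f,foot,*box),hullmask(f,bar,*box))
    m=cv2.resize(m,(box[2],box[3]),interpolation=cv2.INTER_AREA).astype(float)/255
    return cv2.GaussianBlur(m,(0,0),.9)
B={"scene":(286,196,32,30),"top":(283,214,30,28)}
obs={}
for c in F:
    x0,y0,w,h=B[c];g=cv2.cvtColor(F[c]["img"],cv2.COLOR_RGB2GRAY)[y0:y0+h,x0:x0+w].astype(float)
    obs[c]=np.clip((245-g)/(245-35),0,1)
t=F["top"]; 
def res(p):
    r=[]
    for c in F:
        d=model(F[c],p[0]/100,p[1]/100,p[2]/100,p[3],B[c])-obs[c]
        r.append(np.clip(d,-.5,.5).ravel())
    return np.hstack(r)
from scipy.optimize import minimize
p0=onz(t,297,228.5,.08);print(p0)
best=None
for th in(-.3,-.1,.1,-.5):
    o=minimize(lambda p:(res(p)**2).sum(),[p0[0]*100,p0[1]*100,9.7,th],method="Nelder-Mead",options=dict(initial_simplex=[[p0[0]*100+a,p0[1]*100+b,9.7+c,th+d] for a,b,c,d in((0,0,0,0),(.5,0,0,0),(0,.5,0,0),(0,0,.5,0),(0,0,0,.2))],xatol=1e-3))
    print(np.round(o.x,3),o.fun)
    if best is None or o.fun<best.fun:best=o
p=best.x
# mark
x0,y0,w,h=B["top"];rgb=t["img"].astype(float)
m=rgb[219:227,293:301].mean(2)
print(m.round().astype(int))
for name in("top",):
    q=proj(t,(p[0]/100,p[1]/100,p[2]/100+.009));print("axis top px",q)
# shaker edges: fit left/right/front
g=cv2.cvtColor(t["img"],cv2.COLOR_RGB2GRAY).astype(float)
L=[];R=[]
for v in range(205,242,2):
    row=g[v];a=[u for u in range(240,285) if row[u]<128<=row[u+1]];b=[u for u in range(310,350) if row[u]>=128>row[u+1]]
    u=a[-1];L.append((u+(128-row[u])/(row[u+1]-row[u]),v));u=b[-1];R.append((u+(row[u]-128)/(row[u]-row[u+1]),v))
for E in(L,R):
    W=np.array([onz(t,*e,.055) for e in E]);k=np.polyfit(W[:,0],W[:,1],1);print("edge yaw",np.arctan(k[0]), W[0].round(3),W[-1].round(3), np.std(W[:,1]-np.polyval(k,W[:,0])))
```

```text
[ 0.49999087 -0.03260672  0.08      ]
[50.301 -3.24   9.175 -0.351] 42.77232271549059
[50.216 -3.171  9.142 -0.052] 46.40396950617895
[50.265 -3.3    9.285  0.342] 44.912533715190165
[50.306 -3.231  9.17  -0.395] 42.23251887784837
[[241 230 209 196 202 199 207 229]
 [198 164 145 163 182 159 139 163]
 [126  92 107 163 186 150  93  88]
 [ 71  59 100 167 191 149  77  53]
 [ 54  55 102 174 197 145  72  46]
 [ 49  57 106 180 206 148  64  44]
 [ 49  53  96 158 179 129  62  42]
 [ 47  48  69 107 123  88  51  45]]
axis top px [296.59110044 226.49545299]
edge yaw 0.11717566634298275 [0.567 0.088 0.055] [0.465 0.075 0.055] 0.000253795626032274
edge yaw 0.1129212717561339 [ 0.572 -0.136  0.055] [ 0.471 -0.148  0.055] 0.00013573921062759987
```

```bash
cat >> h.py <<'E'
from scipy.spatial.transform import Rotation as Ro
def Rt(o): return Ro.from_euler("xyz",o["orientation"]).as_matrix()
def plan(p,yaw,o=None):
    """target TCP p, jaw axis (tool y) direction yaw in world"""
    o=o or get_obs();R=Rt(o);y=np.array([np.cos(yaw),np.sin(yaw),0]);x=np.array([0,0,-1.])
    G=np.column_stack([x,y,np.cross(x,y)])
    d=R.T@(np.array(p)-o["tool_pos"]);r=Ro.from_matrix(R.T@G).as_rotvec(degrees=True)
    return d,r
def st():
    o=get_obs();R=Rt(o);print("t",round(o["t"],2),"tcp",np.round(o["tool_pos"],4),"jawyaw",round(float(np.arctan2(R[1,1],R[0,1])),4),"tilt",np.round(R[:2,0],4),"j",np.round(o["joint_pos"],3),"F",np.round(o["contact_force"],2),"M",np.round(o["ft_torque"],3),"w",round(float(o["width"]),3));return o
E
python3 - <<'E'
from h import *
o=st();R=Rt(o);print(R.round(3))
for y in(np.pi/2-.03,-np.pi/2-.03):print(plan((.501,-.0325,.2),y))
E
```

```text
t 1.25 tcp [0.1545 0.5017 0.2122] jawyaw 1.2721 tilt [0. 0.] j [ 1.272  0.26  -0.138  1.173 -0.     1.571] F [-0.13  0.02  0.09] M [0.013 0.053 0.014] w 0.999
[[ 0.     0.294  0.956]
 [ 0.     0.956 -0.294]
 [-1.     0.     0.   ]]
(array([ 0.01221631, -0.40861573,  0.48835853]), array([-1.53975280e+01,  1.94784665e-03, -2.40663856e-03]))
(array([ 0.01221631, -0.40861573,  0.48835853]), array([ 1.64602472e+02, -3.47791840e-03, -2.81490200e-03]))
```

send_rows:
  series:
    - [[0,-0.02,0.024,-1,0,0,1],[0,-0.02,0.024,-1,0,0,1],[0,-0.02,0.024,-1,0,0,1],[0,-0.02,0.024,-1,0,0,1],[0,-0.02,0.024,-1,0,0,1]]

```text
t: 1.67
tool_pos: [0.245, 0.3761, 0.2113]
orientation: [1.776, 1.566, 1.579]
contact_force: [0.5, -0.5, -0.3]
width: 1.001
```

send_rows:
  series:
    - [[0,-0.02,0.024,-1,0,0,1],[0,-0.02,0.024,-1,0,0,1],[0,-0.02,0.024,-1,0,0,1],[0,-0.02,0.024,-1,0,0,1],[0,-0.02,0.024,-1,0,0,1]]

```text
t: 2.08
tool_pos: [0.3506, 0.2519, 0.2116]
orientation: [1.395, 1.565, 1.293]
contact_force: [0.7, -0.0, -0.1]
width: 0.997
```

Run:
```python
from h import *
o=st()
print(plan((.501,-.0325,.2),np.pi/2-.03))
```

```text
t 2.08 tcp [0.3506 0.2519 0.2116] jawyaw 1.4686 tilt [0.0017 0.006 ] j [ 0.62   0.097 -0.346  1.123  0.004  0.722] F [ 0.7  -0.02 -0.06] M [-0.046  0.05   0.023] w 0.997
(array([ 0.01014907, -0.26764374,  0.17858346]), array([-4.13734987,  0.07544745, -0.35075018]))
```

send_rows:
  series:
    - [[0.001,-0.027,0.017,-0.5,0,0,1],[0.001,-0.027,0.017,-0.5,0,0,1],[0.001,-0.027,0.017,-0.5,0,0,1],[0.001,-0.027,0.017,-0.5,0,0,1],[0.001,-0.027,0.017,-0.5,0,0,1]]

```text
t: 2.5
tool_pos: [0.4292, 0.1041, 0.207]
orientation: [0.97, 1.56, 0.915]
contact_force: [0.2, 0.2, -0.4]
width: 0.998
```

send_rows:
  series:
    - [[0.001,-0.027,0.017,-0.5,0,0,1],[0.001,-0.027,0.017,-0.5,0,0,1],[0.001,-0.027,0.017,-0.5,0,0,1],[0.001,-0.027,0.017,0,0,0,1],[0,0,0,0,0,0,1]]

```text
t: 2.92
tool_pos: [0.4979, -0.0176, 0.2029]
orientation: [0.567, 1.558, 0.533]
contact_force: [1.1, 0.1, 0.8]
width: 1.0
```

Run:
```python
from h import *
o=st()
print(plan((.501,-.0325,.15),np.pi/2-.03))
for c in("scene","top"):
    f=grab_frame(c);cv2.imwrite(f"pics/{c}2.png",f["img"][:,:,::-1])
    u,v=proj(f,(.501,-.0325,.12)).astype(int);cv2.imwrite(f"pics/{c}2c.png",cv2.resize(f["img"][v-50:v+50,u-65:u+65,::-1],None,fx=5,fy=5,interpolation=cv2.INTER_CUBIC))
```

```text
t 2.92 tcp [ 0.4979 -0.0176  0.2029] jawyaw 1.5371 tilt [0.0113 0.0067] j [-0.04   0.21  -0.23   1.119  0.007 -0.006] F [1.05 0.1  0.75] M [-0.    -0.048 -0.002] w 1.0
(array([ 0.05278095, -0.01515896,  0.00298783]), array([-0.2162505 ,  0.63695093, -0.40369789]))
```

View pics/scene2c.png

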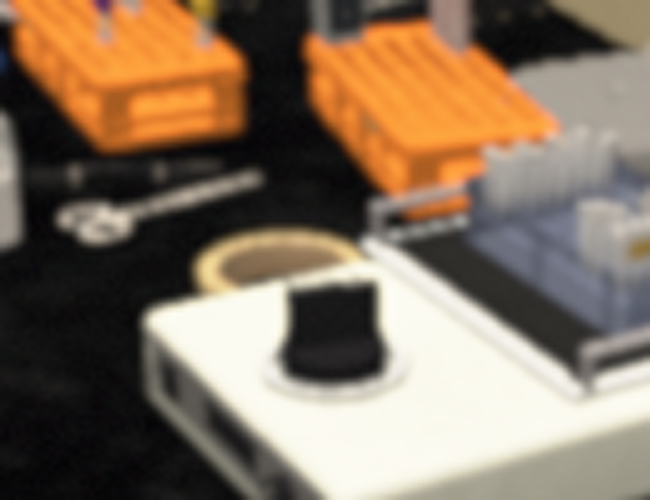

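View pics/top2c.png

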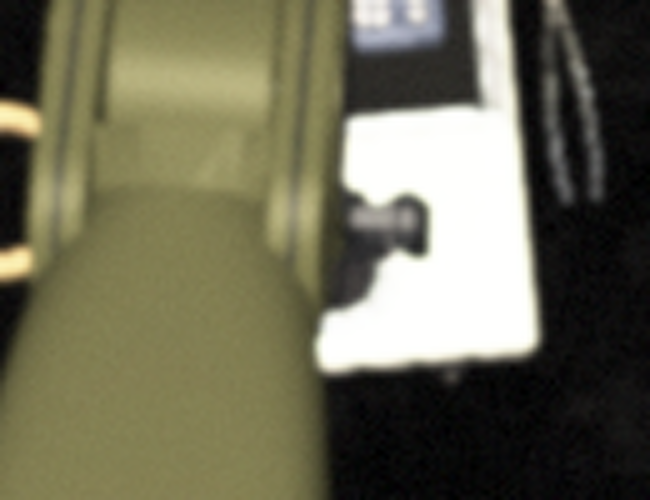

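View pics/scene2.png

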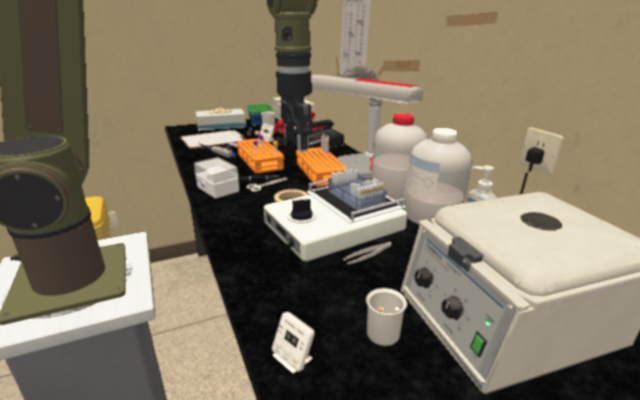

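View pics/top2.png

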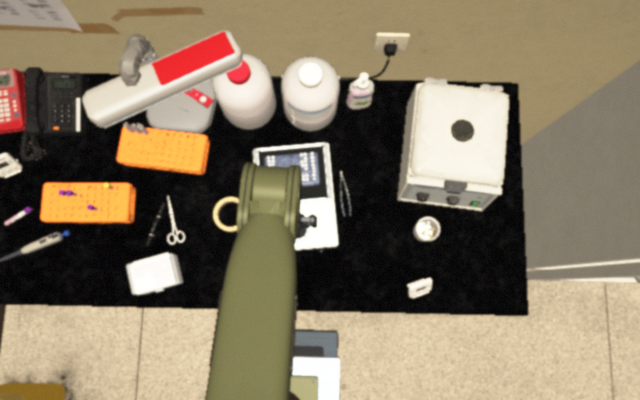

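Run:
```python
from h import *
for c in("scene","top"):
    f=grab_frame(c);print(c,f["T"].round(3).tolist(),proj(f,(.498,-.0176,.203)),proj(f,(.501,-.0325,.097)))
```

```text
scene [[0.907, 0.176, -0.383, 0.198], [-0.421, 0.402, -0.813, -0.821], [0.011, 0.899, 0.439, 0.499], [0.0, 0.0, 0.0, 1.0]] [295.90226937 158.1523275 ] [300.32278315 202.09697669]
top [[0.023, 0.986, -0.165, 0.342], [-1.0, 0.023, -0.001, -0.098], [0.003, 0.165, 0.986, 1.463], [0.0, 0.0, 0.0, 1.0]] [288.84667236 223.52468973] [296.69740303 227.412245  ]
```

send_rows:
  series:
    - [[0.01,-0.003,0.001,-0.2,0.3,-0.2,1],[0.015,-0.004,0.001,0,0.3,-0.2,1],[0.015,-0.004,0.001,0,0,0,1],[0.01,-0.004,0,0,0,0,1],[0,0,0,0,0,0,1]]

```text
t: 3.53
tool_pos: [0.4948, -0.0222, 0.1505]
orientation: [2.335, 1.567, 2.322]
contact_force: [-1.3, -0.3, 0.0]
width: 0.998
```

Run:
```python
from h import *
o=st()
print(plan((.501,-.0325,.099),np.pi/2-.03))
f=grab_frame("scene")
u,v=290,190
im=cv2.resize(f["img"][v-50:v+50,u-65:u+65,::-1],None,fx=6,fy=6,interpolation=cv2.INTER_CUBIC)
for P in(o["tool_pos"],o["tool_pos"]-[0,0,.017],(.501,-.0325,.106)):
    q=proj(f,P);cv2.circle(im,tuple(((q-[u-65,v-50]+.5)*6).astype(int)),4,(0,0,255),-1)
cv2.imwrite("pics/s3.png",im)
```

```text
t 3.53 tcp [ 0.4948 -0.0222  0.1505] jawyaw 1.5575 tilt [-0.0027  0.0029] j [-0.047  0.248 -0.322  1.004  0.003 -0.033] F [-1.27 -0.33  0.04] M [0.018 0.014 0.009] w 0.998
(array([ 0.0514241 , -0.01036424,  0.00646937]), array([ 0.95638631, -0.15865133, -0.16277562]))
```

View pics/s3.png

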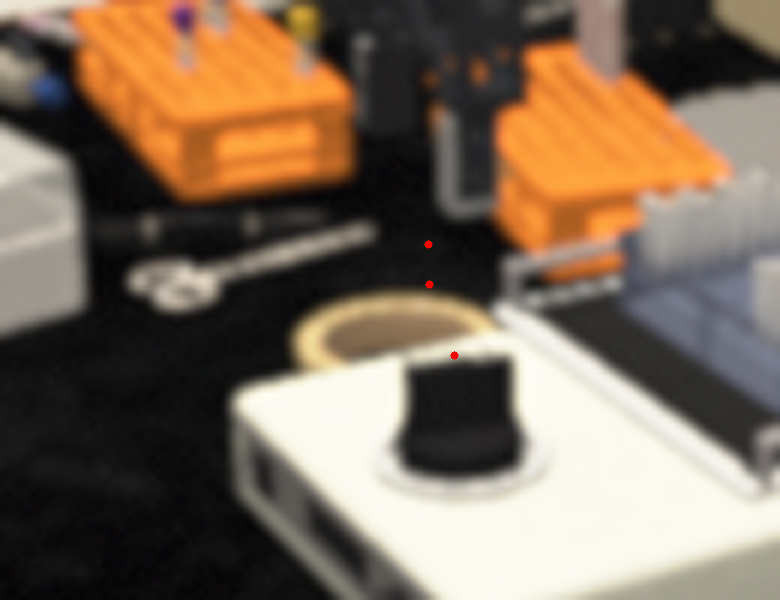

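Run:
```python
from h import *
f=grab_frame("scene");u,v=290,190
for P in((.495,-.065,.1465),(.495,.020,.1465),(.495,-.065,.1665),(.495,.020,.1665)):
    print(P,((proj(f,P)-[u-65,v-50]+.5)*6).round())
im=cv2.resize(f["img"][125:215,220:340,::-1],None,fx=6.5,fy=6.5,interpolation=cv2.INTER_CUBIC)
cv2.imwrite("pics/s4.png",(255*(im/255.)**.45).astype(np.uint8))
```

```text
(0.495, -0.065, 0.1465) [469. 294.]
(0.495, 0.02, 0.1465) [392. 217.]
(0.495, -0.065, 0.1665) [469. 244.]
(0.495, 0.02, 0.1665) [390. 171.]
```

View pics/s4.png

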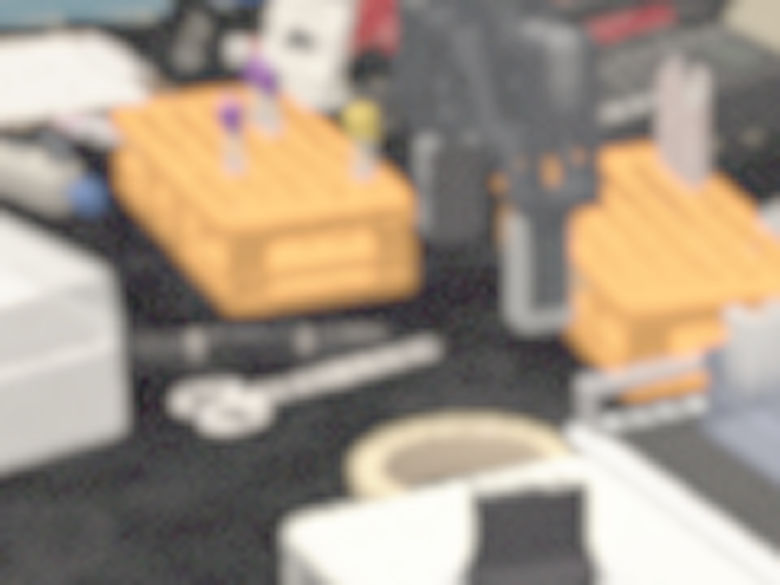

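Run:
```python
from h import *
F={c:grab_frame(c) for c in("scene","top")}
P=np.array([.1545,.5017,.2122]);j=np.array([.294,.956,0])
for c in F:
    for s in(-1,1): print(c,[proj(F[c],P+s*j*.0425-[0,0,h]).round(1).tolist() for h in(.004,-.03,-.06)])
a=cv2.imread("pics/scene0.png")[0:125,70:170];b=cv2.imread("pics/top0.png")[340:400,0:120]
g=lambda i:(255*(i/255.)**.5).astype(np.uint8)
cv2.imwrite("pics/a.png",g(cv2.resize(a,None,fx=4.8,fy=4.8)));cv2.imwrite("pics/b.png",g(cv2.resize(b,None,fx=6,fy=6)))
```

```text
scene [[124.2, 122.9], [121.7, 111.3], [119.4, 100.7]]
scene [[133.0, 116.2], [130.7, 105.2], [128.7, 95.3]]
top [[83.0, 366.7], [76.2, 369.0], [69.9, 371.1]]
top [[50.1, 355.1], [42.4, 357.0], [35.3, 358.8]]
```

View pics/a.png

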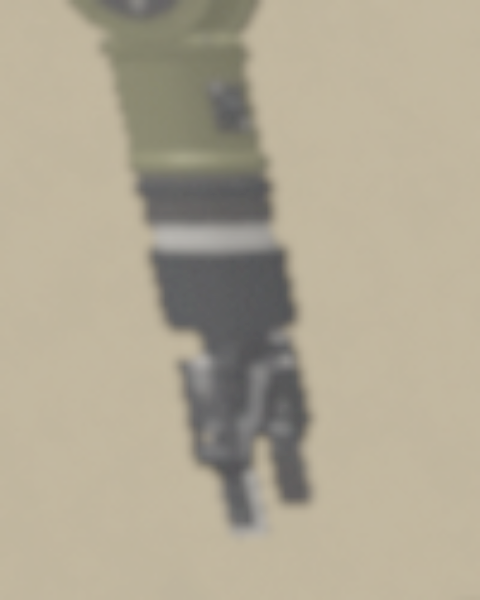

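View pics/b.png

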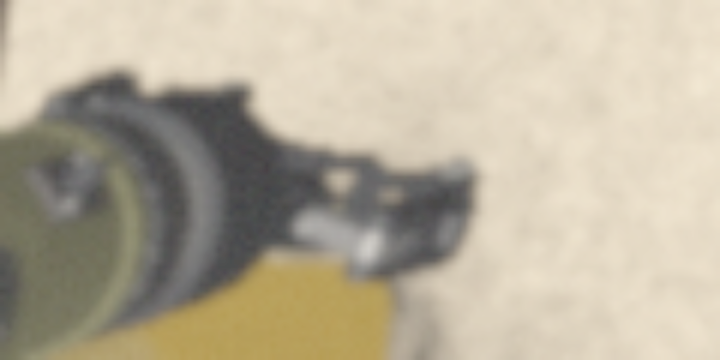

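Run:
```python
from h import *
f=grab_frame("top");o=st()
u0,v0=245,180
im=cv2.resize(f["img"][v0:v0+75,u0:u0+100,::-1],None,fx=8,fy=8,interpolation=cv2.INTER_CUBIC)
im=(255*(im/255.)**.6).astype(np.uint8)
P=o["tool_pos"]
for d,c in(((0,-.0425,-.004),(0,0,255)),((0,-.0425,.03),(0,255,0)),((0,-.057,-.004),(255,0,0)),((0,-.057,.03),(255,255,0)),((.011,-.0425,-.004),(0,0,255)),((-.011,-.0425,-.004),(0,0,255))):
    q=proj(f,P+d);cv2.circle(im,tuple(((q-[u0,v0]+.5)*8).astype(int)),4,c,-1)
cv2.imwrite("pics/t5.png",im)
for c in("scene","top"):
    g=grab_frame(c);print(c,"base",proj(g,(0,0,0)), "knob",proj(g,(.501,-.0325,.066)))
```

```text
t 3.78 tcp [ 0.4975 -0.0225  0.1536] jawyaw 1.5567 tilt [0.0031 0.003 ] j [-0.047  0.246 -0.316  1.006  0.003 -0.033] F [ 0.45  0.41 -0.66] M [0.033 0.019 0.027] w 1.001
scene base [ 70.4766561  279.61542009] knob [300.5507512  213.63621101]
top base [280.72256308 412.74030035] knob [297.19441946 228.71626849]
```

View pics/t5.png

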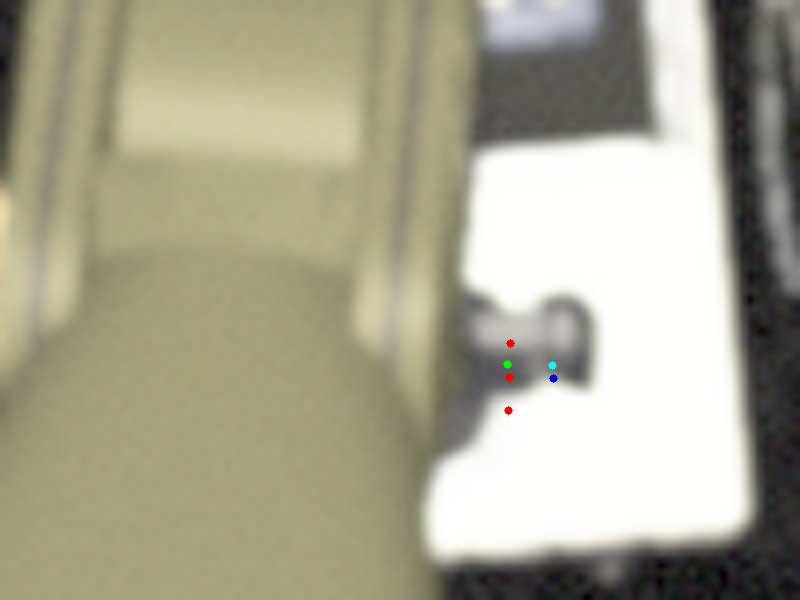

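send_rows:
  series:
    - [[0,0,0,0,0,0,0],[0,0,0,0,0,0,0],[0,0,0,0,0,0,0],[0,0,0,0,0,0,0],[0,0,0,0,0,0,0]]

```text
t: 4.3
tool_pos: [0.4989, -0.0226, 0.1554]
orientation: [0.412, 1.563, 0.398]
contact_force: [0.3, -0.1, 0.3]
width: 0.297
```

send_rows:
  series:
    - [[0,0,0,0,0,0,0],[0,0,0,0,0,0,0],[0,0,0,0,0,0,0],[0,0,0,0,0,0,0],[0,0,0,0,0,0,0]]

```text
t: 4.72
tool_pos: [0.4989, -0.0228, 0.1553]
orientation: [0.421, 1.564, 0.406]
contact_force: [0.2, 0.9, 1.2]
width: -0.001
```

Run:
```python
from h import *
o=st();f=grab_frame("scene");o2=st();u0,v0=225,140
im=cv2.resize(f["img"][v0:v0+100,u0:u0+130,::-1],None,fx=6,fy=6,interpolation=cv2.INTER_CUBIC)
im=(255*(im/255.)**.6).astype(np.uint8)
P=(o["tool_pos"]+o2["tool_pos"])/2
for d,c in(((0,0,0),(0,0,255)),((0,0,-.017),(0,255,0))):
    q=proj(f,P+d);print(q);cv2.circle(im,tuple(((q-[u0,v0]+.5)*6).astype(int)),3,c,-1)
cv2.imwrite("pics/s6.png",im)
f=grab_frame("top");u0,v0=245,180
im=cv2.resize(f["img"][v0:v0+75,u0:u0+100,::-1],None,fx=8,fy=8,interpolation=cv2.INTER_CUBIC)
cv2.imwrite("pics/t6.png",im);st()
```

```text
t 4.72 tcp [ 0.4989 -0.0228  0.1553] jawyaw 1.5561 tilt [0.0066 0.0029] j [-0.048  0.244 -0.314  1.006  0.003 -0.033] F [0.18 0.88 1.2 ] M [ 0.055  0.035 -0.005] w -0.001
t 4.77 tcp [ 0.4989 -0.0228  0.1553] jawyaw 1.556 tilt [0.0065 0.0028] j [-0.048  0.244 -0.314  1.006  0.003 -0.033] F [ 0.08 -0.25  0.13] M [-0.001 -0.017 -0.001] w -0.003
[297.51553233 178.1621036 ]
[297.66660631 184.85307785]
t 4.82 tcp [ 0.4989 -0.0228  0.1553] jawyaw 1.556 tilt [0.0066 0.0028] j [-0.048  0.244 -0.314  1.006  0.003 -0.033] F [-0.42  1.49 -0.1 ] M [ 0.004  0.009 -0.007] w 0.001
```

View pics/s6.png

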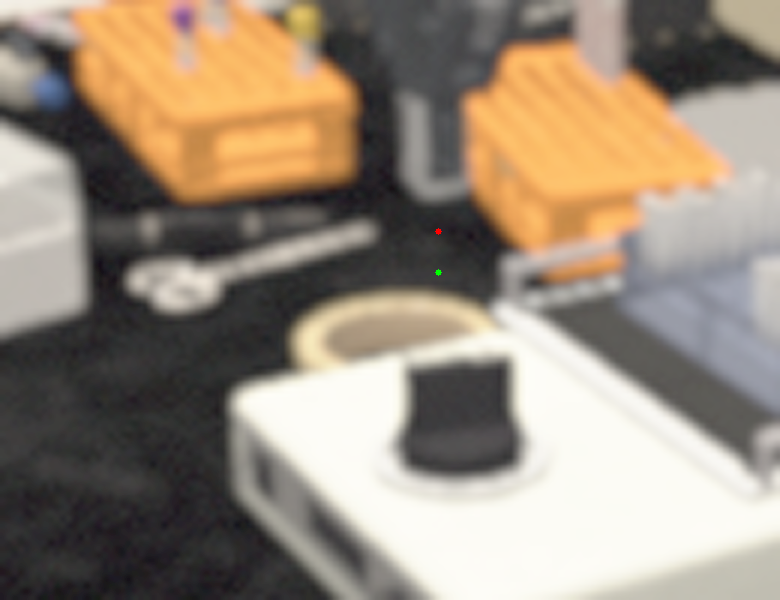

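View pics/t6.png

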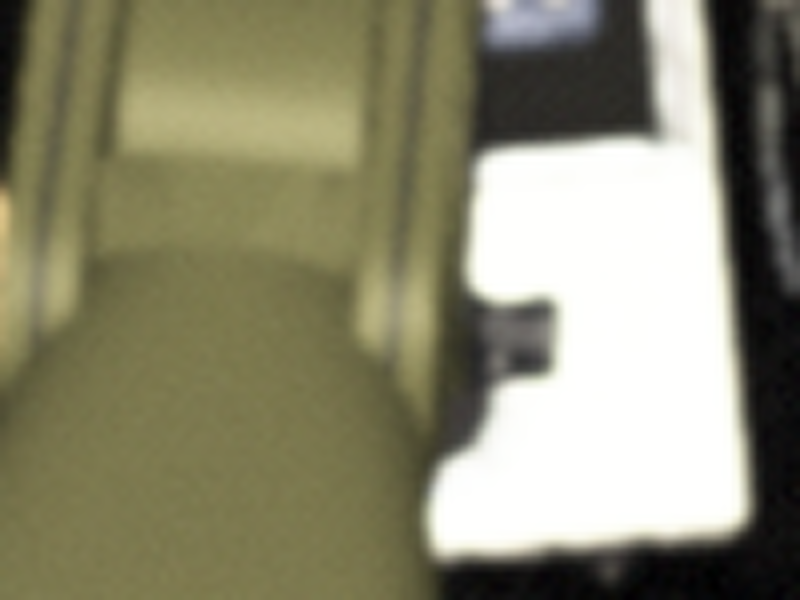

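Run:
```python
from h import *
print(plan((.502,-.0325,.13),np.pi/2-.03))
```

```text
(array([ 0.02533137, -0.00969805,  0.00311603]), array([ 0.87176512,  0.37478808, -0.16821483]))
```

send_rows:
  series:
    - [[0,-0.003,0,0,0,0,1],[0,-0.003,0,0,0,0,1],[0.003,-0.003,0.001,0,0,0,1],[0.005,-0.002,0.001,0,0,0,1],[0.005,0,0,0,0,0,1]]

```text
t: 5.23
tool_pos: [0.5019, -0.0351, 0.1424]
orientation: [0.271, 1.561, 0.256]
contact_force: [0.3, 0.7, -0.4]
width: 0.707
```

Run:
```python
from h import *
st();print(plan((.502,-.0325,.102),np.pi/2-.03))
```

```text
t 5.23 tcp [ 0.5019 -0.0351  0.1424] jawyaw 1.5561 tilt [0.009  0.0024] j [-0.072  0.258 -0.331  0.973  0.003 -0.057] F [ 0.26  0.68 -0.4 ] M [0.018 0.026 0.013] w 0.707
(array([ 0.04040805,  0.00250944, -0.00032257]), array([ 0.87827138,  0.51379753, -0.14682672]))
```

send_rows:
  series:
    - [[0.004,0.001,0,0.5,0.3,0,1],[0.006,0.001,0,0.4,0.2,0,1],[0.008,0,0,0,0,0,1],[0.006,0,0,0,0,0,1],[0.006,0,0,0,0,0,1]]

```text
t: 5.65
tool_pos: [0.5016, -0.033, 0.1084]
orientation: [2.181, 1.567, 2.148]
contact_force: [0.9, -0.9, -0.3]
width: 0.998
```

send_rows:
  series:
    - [[0.003,0,0,0,0,0,1],[0,0,0,0,0,0,1]]

```text
t: 5.82
tool_pos: [0.5, -0.0327, 0.1029]
orientation: [2.658, 1.564, 2.626]
contact_force: [-0.2, 0.4, -0.5]
width: 1.0
```

Run:
```python
from h import *
o=st();print(plan((.502,-.0325,.099),np.pi/2-.03));f=grab_frame("scene");u0,v0=235,140
im=cv2.resize(f["img"][v0:v0+100,u0:u0+130,::-1],None,fx=6,fy=6,interpolation=cv2.INTER_CUBIC)
im=(255*(im/255.)**.6).astype(np.uint8)
cv2.imwrite("pics/s7.png",im)
f=grab_frame("top");u0,v0=245,180
im=cv2.resize(f["img"][v0:v0+75,u0:u0+100,::-1],None,fx=8,fy=8,interpolation=cv2.INTER_CUBIC)
cv2.imwrite("pics/t7.png",im)
```

```text
t 5.82 tcp [ 0.5    -0.0327  0.1029] jawyaw 1.5384 tilt [-0.0057  0.0032] j [-0.067  0.298 -0.386  0.892  0.003 -0.035] F [-0.23  0.4  -0.48] M [0.003 0.044 0.049] w 1.0
(array([0.00393432, 0.0002542 , 0.00199574]), array([-0.13649251, -0.33031413, -0.17396378]))
```

View pics/s7.png

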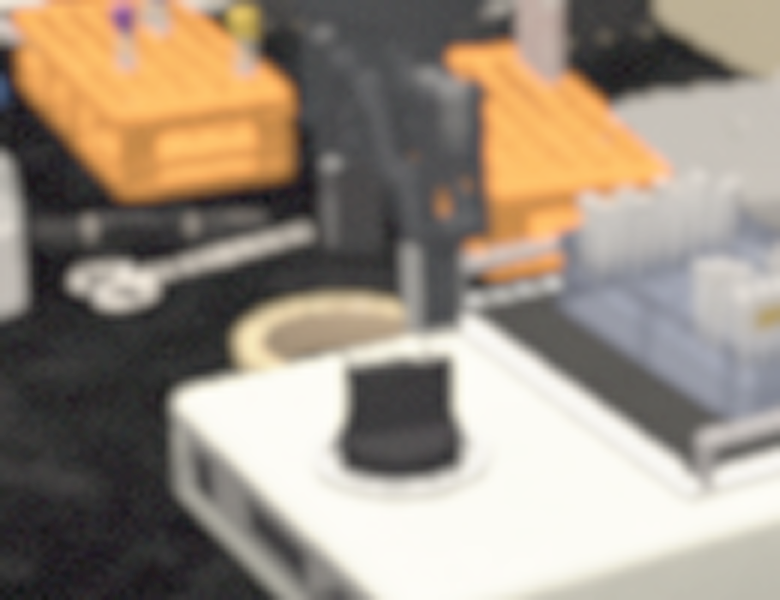

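View pics/t7.png

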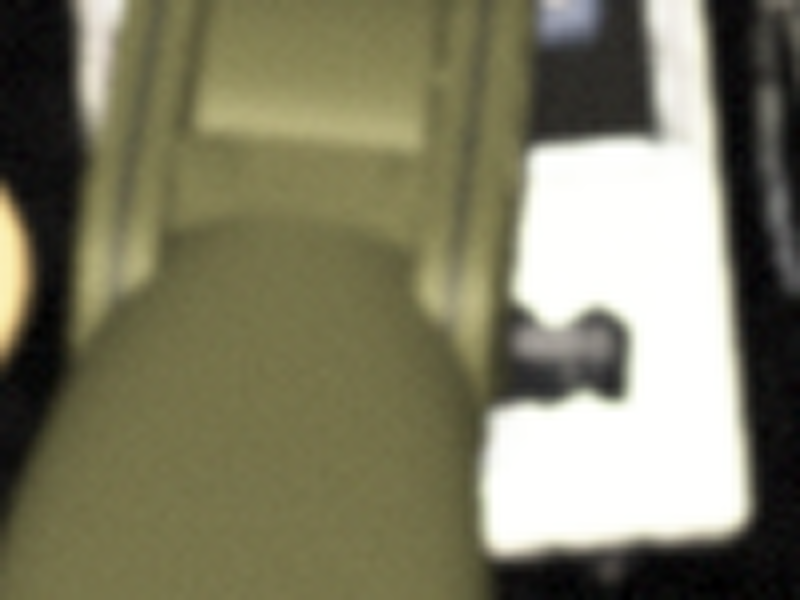

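send_rows:
  series:
    - [[0.005,0,0.001,0,-0.2,0,1],[0.005,0,0.001,0,-0.2,0,1],[0.005,0,0,0,0,0,1],[0.003,0,0,0,0,0,1],[0,0,0,0,0,0,1]]

```text
t: 6.33
tool_pos: [0.504, -0.0328, 0.0852]
orientation: [0.428, 1.564, 0.395]
contact_force: [0.6, 0.1, -0.3]
width: 1.003
```

```bash
cat >> h.py <<'E'
def look(n):
    o=st();f=grab_frame("scene");u0,v0=235,140
    im=cv2.resize(f["img"][v0:v0+100,u0:u0+130,::-1],None,fx=6,fy=6,interpolation=cv2.INTER_CUBIC)
    cv2.imwrite(f"pics/s{n}.png",(255*(im/255.)**.6).astype(np.uint8))
    f=grab_frame("top");u0,v0=245,180
    cv2.imwrite(f"pics/t{n}.png",cv2.resize(f["img"][v0:v0+75,u0:u0+100,::-1],None,fx=8,fy=8,interpolation=cv2.INTER_CUBIC))
E
python3 -c "
from h import *
look(8)"
```

```text
t 6.33 tcp [ 0.504  -0.0328  0.0852] jawyaw 1.5385 tilt [0.0064 0.0027] j [-0.067  0.313 -0.418  0.834  0.003 -0.035] F [ 0.56  0.07 -0.3 ] M [-0.001 -0.006  0.018] w 1.003
```

View pics/s8.png

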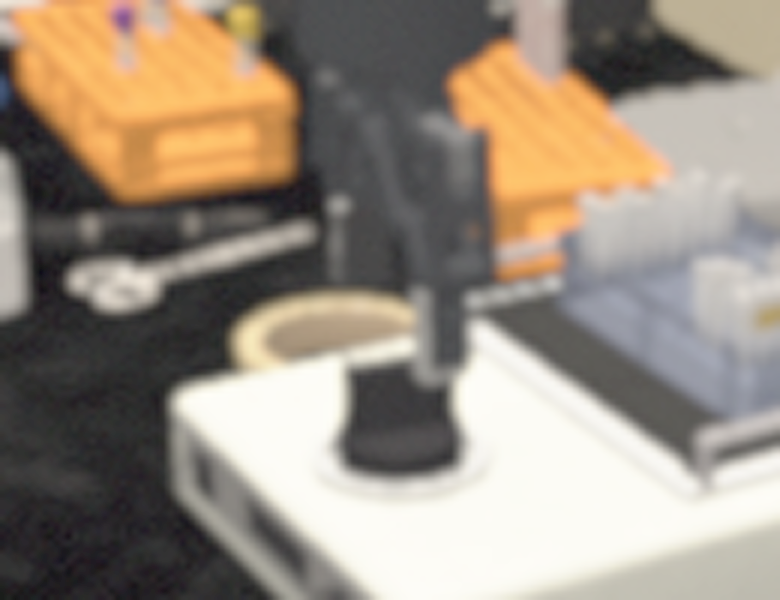

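send_rows:
  series:
    - [[0,0,0,0,0,0,0.5],[0,0,0,0,0,0,0.5],[0,0,0,0,0,0,0.5],[0,0,0,0,0,0,0.5],[0,0,0,0,0,0,0.3]]

```text
t: 6.85
tool_pos: [0.5049, -0.0329, 0.0864]
orientation: [0.331, 1.562, 0.299]
contact_force: [-0.5, -0.3, 0.5]
width: 0.375
```

```bash
python3 -c "
from h import *
look(9)"
```

```text
t 6.85 tcp [ 0.5049 -0.0329  0.0864] jawyaw 1.5384 tilt [0.0082 0.0025] j [-0.067  0.312 -0.416  0.835  0.003 -0.035] F [-0.54 -0.29  0.52] M [-0.002  0.001  0.009] w 0.375
```

View pics/s9.png

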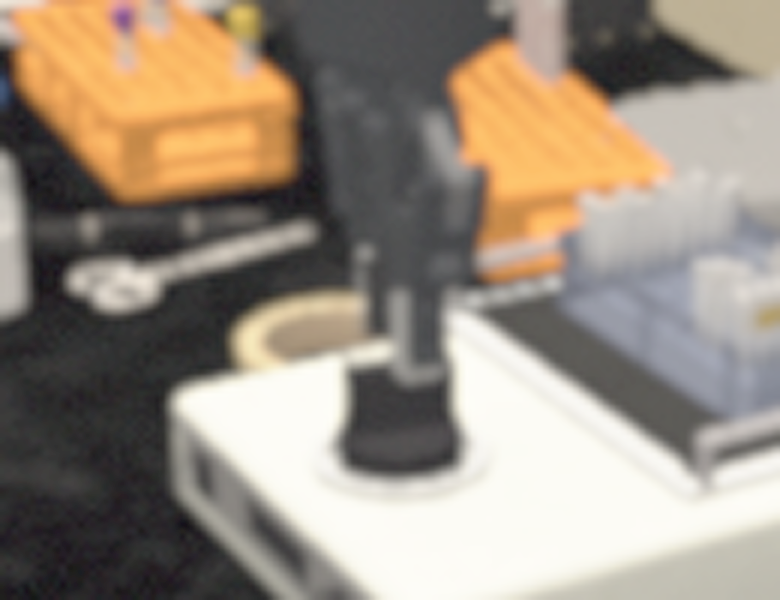

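View pics/t9.png

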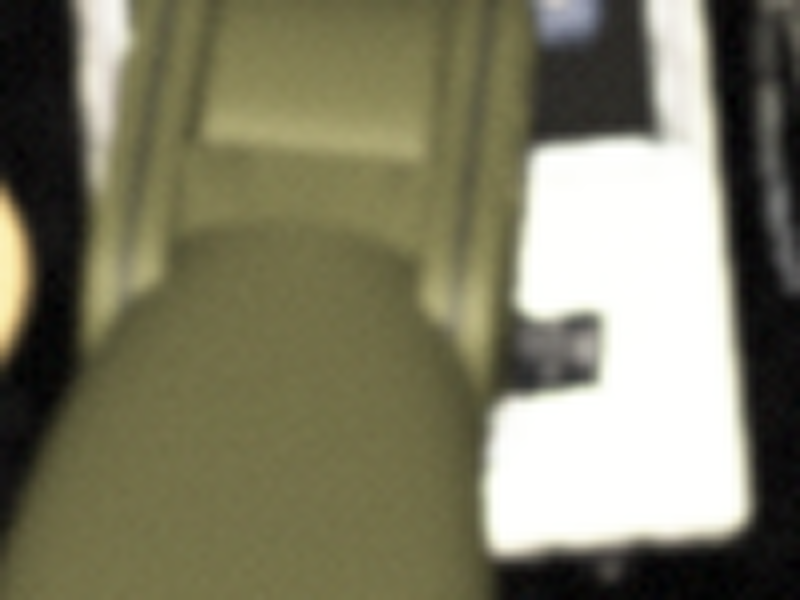

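send_rows:
  series:
    - [[0.003,0,-0.001,0,0.2,0,0.4],[0.004,0,-0.001,0,0.2,0,0.4],[0.004,0,0,0,0,0,0.4],[0.003,0,0,0,0,0,0.4],[0,0,0,0,0,0,0.4]]

```text
t: 7.37
tool_pos: [0.5028, -0.0328, 0.071]
orientation: [1.386, 1.568, 1.354]
contact_force: [-0.1, 0.3, -0.3]
width: 0.403
```

```bash
python3 -c "
from h import *
look(10)"
```

```text
t 7.37 tcp [ 0.5028 -0.0328  0.071 ] jawyaw 1.5384 tilt [0.0006 0.0027] j [-0.067  0.329 -0.436  0.805  0.003 -0.035] F [-0.06  0.32 -0.32] M [-0.029  0.041  0.025] w 0.403
```

View pics/s10.png

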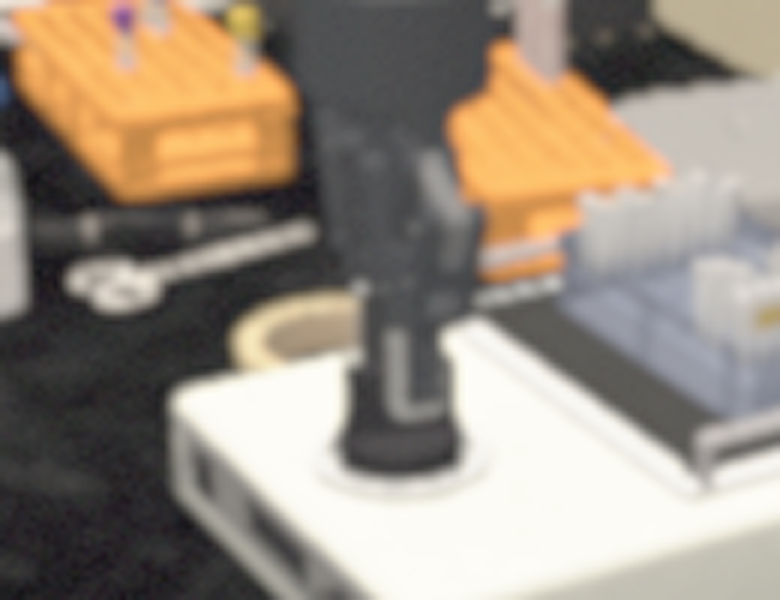

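send_rows:
  series:
    - [[0.003,0,-0.001,0,0,0,0.4],[0,0,0,0,0,0,0.2],[0,0,0,0,0,0,0.1],[0,0,0,0,0,0,0],[0,0,0,0,0,0,0]]

```text
t: 7.88
tool_pos: [0.5024, -0.0338, 0.0685]
orientation: [0.309, 1.569, 0.275]
contact_force: [-0.2, -0.8, -1.3]
width: 0.147
```

send_rows:
  series:
    - [[0,0,0,0,0,0,0],[0,0,0,0,0,0,0]]

```text
t: 8.05
tool_pos: [0.5024, -0.0338, 0.0685]
orientation: [0.376, 1.569, 0.342]
contact_force: [-0.9, -0.7, -1.2]
width: 0.143
```

```bash
python3 -c "
from h import *
look(11)"
```

```text
t 8.05 tcp [ 0.5024 -0.0338  0.0685] jawyaw 1.5372 tilt [0.0021 0.0008] j [-0.068  0.33  -0.442  0.796  0.001 -0.034] F [-0.9  -0.73 -1.15] M [-0.074 -0.053 -0.08 ] w 0.143
```

View pics/s11.png

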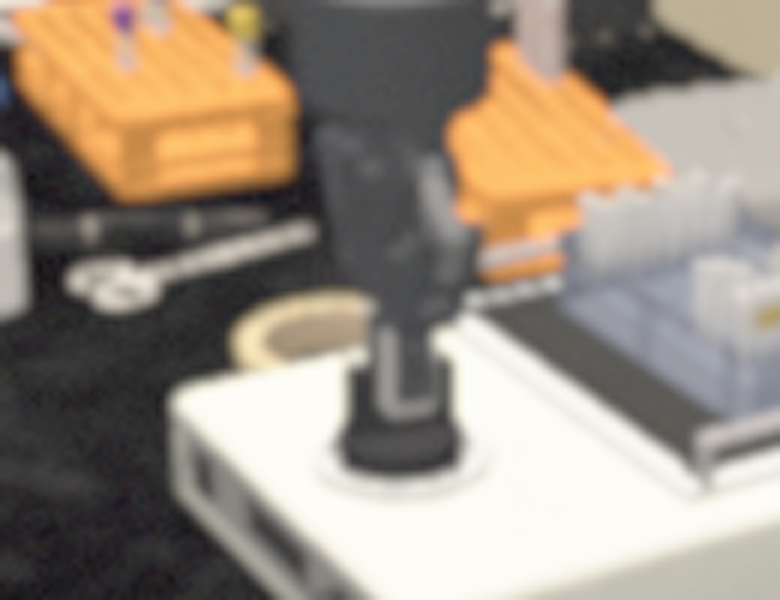

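send_rows:
  series:
    - [[0,0,0,3,0,0,0],[0,0,0,3,0,0,0],[0,0,0,3,0,0,0],[0,0,0,3,0,0,0],[0,0,0,3,0,0,0]]

```text
t: 8.57
tool_pos: [0.5025, -0.034, 0.0685]
orientation: [0.339, 1.569, 0.036]
contact_force: [-0.1, -1.5, -0.6]
width: 0.148
```

```bash
cat > q.py <<'E'
from h import *
o=get_obs();R=Rt(o);jy=float(np.arctan2(R[1,1],R[0,1]))
print("t %.2f knob %.3f Mz %.3f"%(o["t"],.115-(jy-np.pi/2),o["ft_torque"][2]),"M",np.round(o["ft_torque"],2),"F",np.round(o["contact_force"],1),"p",np.round(o["tool_pos"],4),"tilt",np.round(R[:2,0],3),"tau6 %.3f"%o["joint_efforts"][5],"w %.3f"%o["width"])
d=R.T@(np.array([.502,-.0335,.0685])-o["tool_pos"]);print(np.round(d*1000,1))
E
python3 q.py
```

```text
t 8.57 knob 0.418 Mz 0.144 M [-0.09 -0.1   0.14] F [-0.1 -1.5 -0.6] p [ 0.5025 -0.034   0.0685] tilt [0.002 0.   ] tau6 -0.360 w 0.148
[-0.   0.3 -0.6]
```

send_rows:
  series:
    - [[0,0,0,3,0,0,0]]

```text
t: 8.65
tool_pos: [0.5024, -0.034, 0.0685]
orientation: [0.307, 1.569, -0.051]
contact_force: [0.2, 0.0, -0.2]
width: 0.143
```

```bash
python3 q.py
```

```text
t 8.65 knob 0.473 Mz 0.114 M [ 0.   -0.1   0.11] F [ 0.2  0.  -0.2] p [ 0.5024 -0.034   0.0685] tilt [ 0.002 -0.   ] tau6 -0.371 w 0.143
[-0.   0.3 -0.6]
```

send_rows:
  series:
    - [[0,0,0,3,0,0,0]]

```text
t: 8.73
tool_pos: [0.5025, -0.034, 0.0685]
orientation: [0.293, 1.569, -0.119]
contact_force: [-0.2, -0.3, -0.1]
width: 0.15
```

```bash
python3 q.py
```

```text
t 8.73 knob 0.527 Mz 0.178 M [-0.13 -0.09  0.18] F [-0.2 -0.3 -0.1] p [ 0.5025 -0.034   0.0685] tilt [ 0.002 -0.   ] tau6 -0.365 w 0.150
[-0.   0.3 -0.6]
```

send_rows:
  series:
    - [[0,0,0,3,0,0,0]]

```text
t: 8.82
tool_pos: [0.5024, -0.0341, 0.0685]
orientation: [0.276, 1.569, -0.191]
contact_force: [-0.2, -1.2, 0.4]
width: 0.151
```

```bash
python3 q.py
```

```text
t 8.82 knob 0.582 Mz 0.100 M [-0.09 -0.04  0.1 ] F [-0.2 -1.2  0.4] p [ 0.5024 -0.0341  0.0685] tilt [ 0.002 -0.   ] tau6 -0.416 w 0.151
[-0.   0.3 -0.7]
```

send_rows:
  series:
    - [[0,0,0,3,0,0,0]]

```text
t: 8.9
tool_pos: [0.5025, -0.0341, 0.0685]
orientation: [0.279, 1.569, -0.242]
contact_force: [-0.0, -1.0, -0.2]
width: 0.148
```

```bash
python3 q.py
```

```text
t 8.90 knob 0.636 Mz 0.027 M [-0.09 -0.04  0.03] F [-0.  -1.  -0.2] p [ 0.5025 -0.0341  0.0685] tilt [ 0.002 -0.001] tau6 -0.492 w 0.148
[ 0.   0.3 -0.7]
```

send_rows:
  series:
    - [[0,0,0,3,0,0,0]]

```text
t: 8.98
tool_pos: [0.5025, -0.0341, 0.0685]
orientation: [0.291, 1.568, -0.285]
contact_force: [0.1, -1.1, -0.6]
width: 0.146
```

```bash
python3 q.py
```

```text
t 8.98 knob 0.691 Mz 0.101 M [-0.11 -0.1   0.1 ] F [ 0.1 -1.1 -0.6] p [ 0.5025 -0.0341  0.0685] tilt [ 0.002 -0.001] tau6 -0.480 w 0.146
[-0.   0.3 -0.7]
```

send_rows:
  series:
    - [[0,0,0,3,0,0,0]]

```text
t: 9.07
tool_pos: [0.5025, -0.0342, 0.0685]
orientation: [0.285, 1.568, -0.346]
contact_force: [0.5, -0.8, -0.7]
width: 0.144
```

```bash
python3 q.py
```

```text
t 9.07 knob 0.746 Mz 0.034 M [-0.06 -0.04  0.03] F [ 0.5 -0.8 -0.7] p [ 0.5025 -0.0342  0.0685] tilt [ 0.002 -0.001] tau6 -0.541 w 0.144
[-0.   0.3 -0.8]
```

send_rows:
  series:
    - [[0,0,0,2,0,0,0]]

```text
t: 9.15
tool_pos: [0.5025, -0.0342, 0.0685]
orientation: [0.289, 1.568, -0.379]
contact_force: [0.4, -1.3, 0.2]
width: 0.15
```

```bash
python3 q.py
```

```text
t 9.15 knob 0.783 Mz 0.041 M [-0.09 -0.08  0.04] F [ 0.4 -1.3  0.2] p [ 0.5025 -0.0342  0.0685] tilt [ 0.002 -0.001] tau6 -0.236 w 0.150
[ 0.   0.3 -0.8]
```

send_rows:
  series:
    - [[0,0,0,2,0,0,0]]

```text
t: 9.23
tool_pos: [0.5025, -0.0342, 0.0685]
orientation: [0.297, 1.568, -0.407]
contact_force: [-0.6, -1.6, -0.8]
width: 0.147
```

```bash
python3 q.py
```

```text
t 9.23 knob 0.819 Mz 0.130 M [-0.03 -0.09  0.13] F [-0.6 -1.6 -0.8] p [ 0.5025 -0.0342  0.0685] tilt [ 0.002 -0.001] tau6 -0.169 w 0.147
[-0.   0.2 -0.8]
```

send_rows:
  series:
    - [[0,0,0,2,0,0,0]]

```text
t: 9.32
tool_pos: [0.5024, -0.0342, 0.0685]
orientation: [0.268, 1.568, -0.472]
contact_force: [-0.4, -1.2, -0.7]
width: 0.149
```

```bash
python3 q.py
```

```text
t 9.32 knob 0.855 Mz 0.333 M [-0.09 -0.1   0.33] F [-0.4 -1.2 -0.7] p [ 0.5024 -0.0342  0.0685] tilt [ 0.002 -0.001] tau6 -0.004 w 0.149
[-0.   0.3 -0.8]
```

send_rows:
  series:
    - [[0,0,0,1,0,0,0]]

```text
t: 9.4
tool_pos: [0.5024, -0.0343, 0.0685]
orientation: [0.238, 1.568, -0.519]
contact_force: [-0.0, -1.5, -0.8]
width: 0.144
```

```bash
python3 q.py
```

```text
t 9.40 knob 0.873 Mz 0.388 M [-0.13 -0.14  0.39] F [-0.  -1.5 -0.8] p [ 0.5024 -0.0343  0.0685] tilt [ 0.002 -0.001] tau6 0.354 w 0.144
[-0.   0.3 -0.8]
```

send_rows:
  series:
    - [[0,0,0,-2,0,0,0],[0,0,0,-1,0,0,0],[0,0,0,0,0,0,0]]

```text
t: 9.65
tool_pos: [0.5025, -0.0342, 0.0685]
orientation: [0.193, 1.568, -0.51]
contact_force: [0.3, -0.4, -0.2]
width: 0.146
```

```bash
python3 q.py
```

```text
t 9.65 knob 0.818 Mz 0.040 M [-0.11 -0.11  0.04] F [ 0.3 -0.4 -0.2] p [ 0.5025 -0.0342  0.0685] tilt [ 0.002 -0.001] tau6 -0.076 w 0.146
[-0.   0.3 -0.8]
```

send_rows:
  series:
    - [[0,0,0,0,0,0,0.35],[0,0,0,0,0,0,0.35],[0,0,0,0,0,0,0.35],[0,0,0,0,0,0,0.35]]

```text
t: 9.98
tool_pos: [0.5025, -0.0337, 0.0687]
orientation: [0.579, 1.568, -0.125]
contact_force: [-0.1, -0.3, 0.3]
width: 0.35
```

```bash
python3 q.py
```

```text
t 9.98 knob 0.819 Mz -0.065 M [ 0.04  0.03 -0.06] F [-0.1 -0.3  0.3] p [ 0.5025 -0.0337  0.0687] tilt [ 0.002 -0.   ] tau6 -0.001 w 0.350
[ 0.1 -0.2 -0.5]
```

send_rows:
  series:
    - [[0,0,0,0,0,0,0],[0,0,0,0,0,0,0],[0,0,0,0,0,0,0],[0,0,0,0,0,0,0],[0,0,0,0,0,0,0]]

```text
t: 10.4
tool_pos: [0.5022, -0.0341, 0.0688]
orientation: [0.206, 1.568, -0.498]
contact_force: [-0.8, -0.6, -0.3]
width: 0.146
```

```bash
python3 q.py
```

```text
t 10.40 knob 0.819 Mz 0.068 M [-0.07  0.07  0.07] F [-0.8 -0.6 -0.3] p [ 0.5022 -0.0341  0.0688] tilt [ 0.002 -0.001] tau6 0.042 w 0.146
[ 0.3  0.3 -0.6]
```

send_rows:
  series:
    - [[0.003,0,0,0,0,0,0],[0.003,0,0,0,0,0,0],[0.003,0,0,0,0,0,0]]

```text
t: 10.65
tool_pos: [0.5023, -0.0342, 0.0603]
orientation: [0.303, 1.568, -0.401]
contact_force: [-1.7, -0.5, 3.6]
width: 0.15
```

```bash
python3 q.py
```

```text
t 10.65 knob 0.819 Mz 0.056 M [-0.07  0.2   0.06] F [-1.7 -0.5  3.6] p [ 0.5023 -0.0342  0.0603] tilt [ 0.003 -0.001] tau6 0.042 w 0.150
[-8.2  0.3 -0.6]
```

Moving with about 4 N: the knob is sliding down.

send_rows:
  series:
    - [[0.002,0,0,0,0,0,0],[0.002,0,0,0,0,0,0]]

```text
t: 10.82
tool_pos: [0.5026, -0.0342, 0.0589]
orientation: [0.388, 1.566, -0.317]
contact_force: [-9.6, 0.5, 33.9]
width: 0.141
```

```bash
python3 q.py
```

```text
t 10.82 knob 0.819 Mz 0.028 M [0.03 2.12 0.03] F [-9.6  0.5 33.9] p [ 0.5026 -0.0342  0.0589] tilt [ 0.004 -0.001] tau6 0.037 w 0.141
[-9.6  0.2 -0.9]
```

send_rows:
  series:
    - [[0.002,0,0,0,0,0,0],[0.002,0,0,0,0,0,0]]

```text
t: 10.98
tool_pos: [0.5024, -0.0342, 0.059]
orientation: [0.456, 1.565, -0.248]
contact_force: [-6.9, -0.2, 18.8]
width: 0.149
```

```bash
python3 q.py; python3 -c "
from h import *
look(12)"
```

```text
t 10.98 knob 0.819 Mz 0.047 M [0.04 1.37 0.05] F [-6.9 -0.2 18.8] p [ 0.5024 -0.0342  0.059 ] tilt [ 0.006 -0.002] tau6 0.037 w 0.149
[-9.5  0.3 -0.7]
t 10.98 tcp [ 0.5024 -0.0342  0.059 ] jawyaw 0.8665 tilt [ 0.0061 -0.0015] j [-0.067  0.338 -0.46   0.767 -0.001  0.637] F [-6.87 -0.23 18.76] M [0.045 1.371 0.047] w 0.149
```

View pics/s12.png

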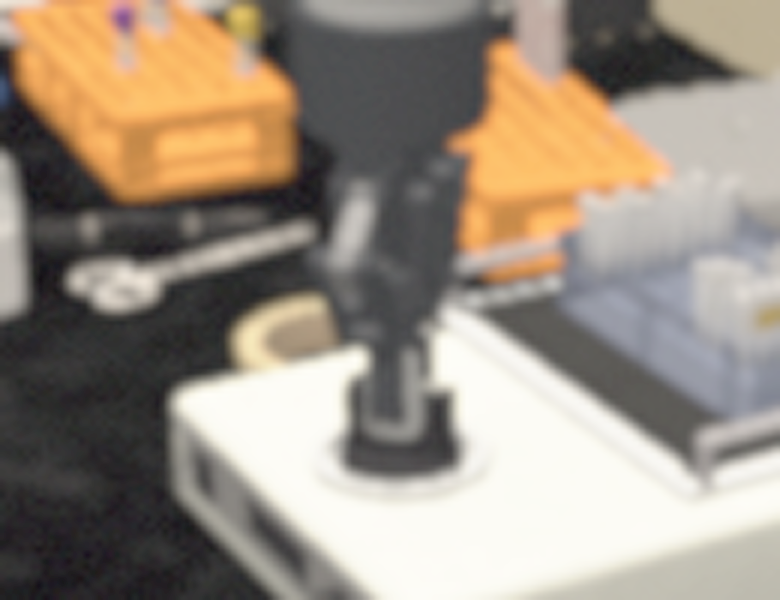

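send_rows:
  series:
    - [[0,0,0,0,0,0,0.5],[0,0,0,0,0,0,0.5],[0,0,0,0,0,0,0.5],[0,0,0,0,0,0,0.5],[0,0,0,0,0,0,0.5]]

```text
t: 11.5
tool_pos: [0.5033, -0.0337, 0.0587]
orientation: [0.645, 1.562, -0.059]
contact_force: [0.6, 0.3, -1.9]
width: 0.504
```

```bash
python3 q.py
```

```text
t 11.50 knob 0.819 Mz 0.081 M [-0.02  0.05  0.08] F [ 0.6  0.3 -1.9] p [ 0.5033 -0.0337  0.0587] tilt [ 0.008 -0.   ] tau6 -0.000 w 0.504
[-9.9 -0.7 -1.1]
```

send_rows:
  series:
    - [[-0.005,0,0,0,0,0,0.5],[-0.01,0,0,0,0,0,0.5],[-0.015,0,0,0,0,0,0.5],[-0.02,0,0,0,0,0,0.5],[-0.02,0,0,0,0,0,0.5]]

```text
t: 11.92
tool_pos: [0.4978, -0.0331, 0.1255]
orientation: [-2.575, 1.565, 3.004]
contact_force: [0.2, -0.5, -0.3]
width: 0.499
```

send_rows:
  series:
    - [[-0.02,0,0,0,0,0,0.5],[-0.02,0,0,0,0,0,0.5],[-0.02,0,0,0,0,0,0.5],[-0.01,0,0,0,0,0,0.5],[0,0,0,0,0,0,0.5]]

```text
t: 12.33
tool_pos: [0.4999, -0.0332, 0.203]
orientation: [2.993, 1.57, 2.289]
contact_force: [0.9, 0.6, -0.3]
width: 0.5
```

```bash
python3 q.py; python3 -c "
from h import *
look(13)"
```

```text
t 12.33 knob 0.819 Mz 0.030 M [-0.03 -0.01  0.03] F [ 0.9  0.6 -0.3] p [ 0.4999 -0.0332  0.203 ] tilt [-0.001  0.001] tau6 -0.000 w 0.500
[134.5   1.1   2. ]
t 12.33 tcp [ 0.4999 -0.0332  0.203 ] jawyaw 0.8666 tilt [-0.0006  0.0007] j [-6.700e-02  2.240e-01 -2.120e-01  1.136e+00  1.000e-03  6.370e-01] F [ 0.86  0.56 -0.26] M [-0.034 -0.008  0.03 ] w 0.5
```

View pics/s13.png

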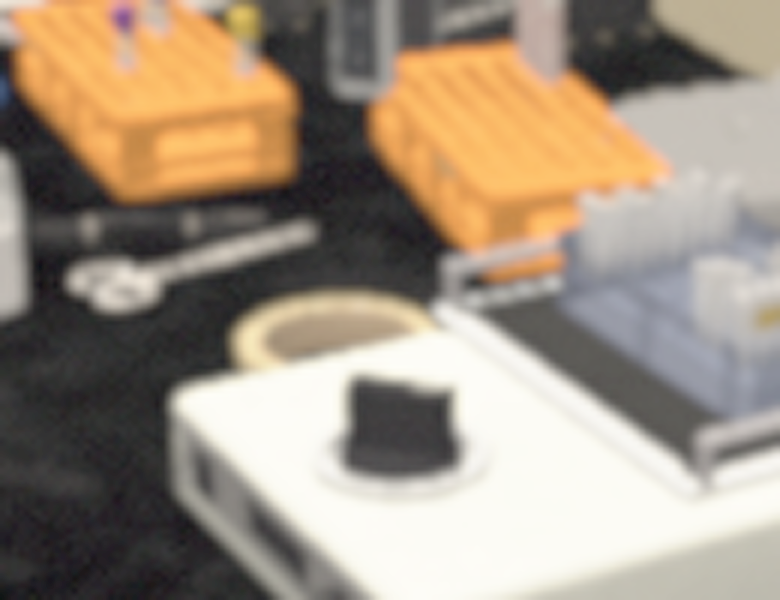

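send_rows:
  series:
    - [[-0.005,0.02,-0.017,0,0,0,0.5],[-0.005,0.02,-0.017,0,0,0,0.5],[0,0.02,-0.017,0,0,0,0.5],[0,0.02,-0.017,0,0,0,0.5],[0,0.01,-0.01,0,0,0,0.5]]

```text
t: 12.85
tool_pos: [0.4947, 0.0864, 0.2046]
orientation: [-2.343, 1.557, -3.056]
contact_force: [-0.1, 0.0, 0.2]
width: 0.498
```

send_rows:
  series:
    - [[0,0,0,0,0,0,0.5],[0,0,0,0,0,0,0.5],[0,0,0,0,0,0,0.5]]

```text
t: 13.1
tool_pos: [0.492, 0.0887, 0.2006]
orientation: [-2.327, 1.55, -3.035]
contact_force: [-0.3, -0.8, 0.6]
width: 0.501
```

```bash
python3 -c "
from h import *
look(14)
f=grab_frame('top');cv2.imwrite('pics/top14.png',f['img'][:,:,::-1])
from math import *
for n in('tape_roll','forceps','waste_beaker'):
  for c in('scene','top'):
    print(n,c,[ (round(s['confidence'],2),np.round(s['extent'],1).tolist()) for s in silhouettes(c,n)[:1]])
"
```

```text
t 13.1 tcp [0.492  0.0887 0.2006] jawyaw 0.8633 tilt [-0.0209 -0.0022] j [ 1.770e-01  2.390e-01 -1.980e-01  1.155e+00  1.000e-03  8.850e-01] F [-0.28 -0.84  0.61] M [ 0.012 -0.064  0.041] w 0.501
tape_roll scene [(0.64, [375.0, 253.0, 31.4, 19.2])]
tape_roll top []
forceps scene [(0.73, [378.0, 253.8, 19.2, 11.1])]
forceps top [(0.6, [340.4, 187.3, 7.6, 22.7])]
waste_beaker scene [(0.96, [385.3, 316.4, 44.4, 53.1])]
waste_beaker top [(0.63, [426.9, 228.2, 26.9, 21.4])]
```

View pics/t14.png

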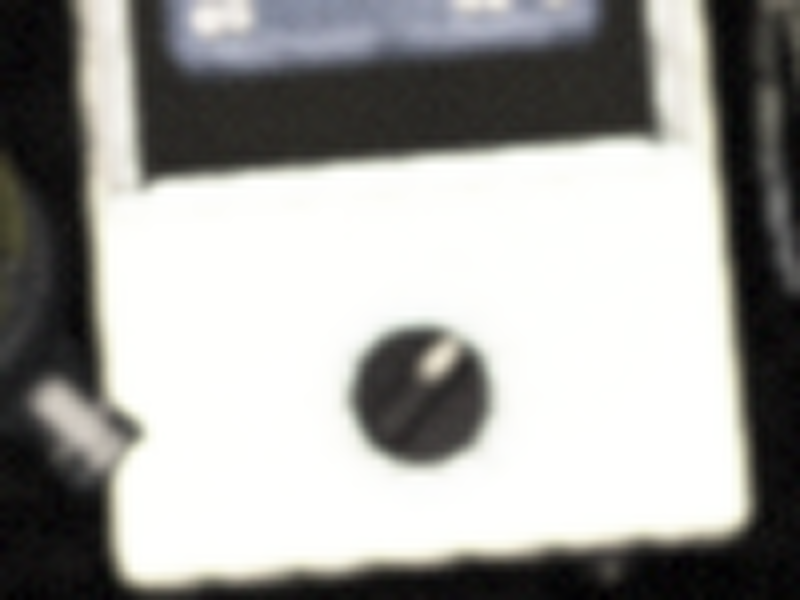

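View pics/s14.png

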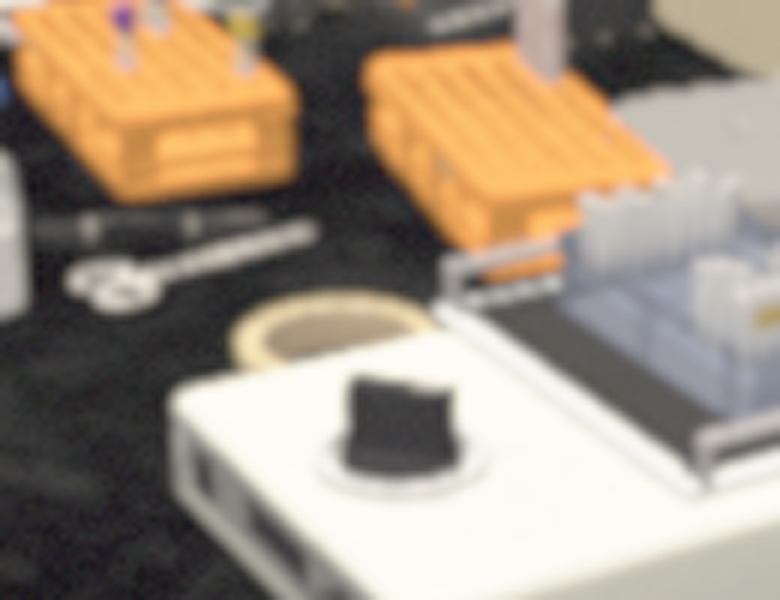

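The top view shows the bar turned to about 40° (mark at (440,355)). The scene view shows the knob lower, with its top at row 382 where it was 358, and the tape roll unmoved. The arm is clear, so I'm handing in.

```bash
python3 -c "
from workcell import *
print(job_done())"
```

```text
the job is handed in; nothing more can be done
None
```

The lock knob is turned into its notch and pushed home. I let go, moved the arm clear and handed the job in at about 13 s.

- **Turning:** I gripped the bar at about 0.15 rad and turned it clockwise by feel. The drag dipped from about 0.14 to about 0.03 N m over 0.64–0.78 rad, then rose to 0.39 N m at 0.87 rad. I backed off to 0.82 rad, let go once so the knob could centre itself, and gripped again with almost no torque.
- **Pushing:** The knob slid down against about 4 N and hit a hard stop after 9.8 mm, with a peak of 34 N at the wrist.
- **Final pictures:** The bar top is about 10 mm lower, and the foot looks level with the collar. The bar is turned as expected.
- **Loose things:** The forceps and beaker were found again in both views where they had been. The tape roll looks unmoved in the scene view, but the network did not find it there (it reported the forceps instead) or in the top view.

**Disagreements:**
- **Fingertip height:** In the scene camera the fingertips stood about 30 mm higher than the reported tool position and the stated geometry would put them. I set the grip height from the pictures, the force and the finger opening instead, and did not find the cause.
- **Knob height:** The two-view fit gave 92 mm for the grip point, against the stated 97 mm.
- **Dip depth:** The dip was shallower than the stated catch pull suggests, probably because of an offset in the torque reading.

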